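# Put the darning egg away upright in the sewing box

## Robot

A 6-joint arm with a two-finger parallel gripper is mounted at the origin on the work surface. World frame = base frame: x ahead of the robot, y to its left, z up, the work surface at z = 0. Lengths are in m, angles in rad, forces in N, time in s.
With the tool pointing down it reaches from about 0.3 to 0.875 m from the base axis. Payload 6.4 kg.
Tool frame: the origin (TCP) lies midway between the tips of the shut fingers; the grasp point (between the pads) lies 19 mm behind it (ctrl.hold_point_z is the distance from the TCP to the grasp point, in m); z points along the fingers, y is the line along which they close (so a half turn about z gives the same grasp; the last joint's range is limited). The gripper opens to 85 mm and grips with 20 to 120 N. Pads are 22 mm wide; open, the fingers measure 114 mm over their backs; the gripper's body (76 mm by 85 mm) begins 54 mm behind the grasp point. The pads swing forward as they close: fully open they stand 13 mm farther back than shut.
Start: joints at [-1.428, 0.181, 1.607, -0, 1.354, -0.206], TCP at [0.197, -0.54, 0.231] pointing down, gripper open.
Joint ranges: [-2.99, 2.99], [-0.89, 2.07], [0.3, 2.58], [-1.14, 4.28], [0, 2.63], [-3.12, 3.12]. Speed limits (rad/s): [2.57, 2.57, 3.01, 3.14, 3.14, 3.14].

## Interface

Orientations are given as a unit quaternion [w, x, y, z].
In Python, from bench import ctrl gives the robot as it stands.
- The arm moves only by the tool carry_out, never from a script. Its argument "plan" is text: rows parted by semicolons, each of 6 numbers parted by spaces: the shift along the tool's x, y, z as a fraction of full scale, then the turn, a rotation vector about the tool's x, y, z as a fraction of full scale. A call has exactly 8 rows; each row shifts and turns the commanded pose from where the row before left it, along the tool's axes as they then stand; what a row does not reach is not made up. Full scale, the value 1, is 40 mm for a shift and 0.1 rad for a turn. A row lasts 1/12 s, in which the tool goes at most 41.7 mm and 7.16 degrees, less where a joint would pass 70% of its speed; a pose out of reach is approached as far as the arm can. A call with a number of a shift or a turn outside -1 to 1 is refused whole. A call with a gripper value outside its range is refused whole. "claw" is the gripper's target within -1 to 1 (shut at 1, half-way at 0, fully open at -1), set as the call begins (left out, the last holds). The fingers move at their own pace and stop on an object; the grip force is fixed at half the most. Time passes only in rows, so rows that do not move let the fingers close, or fill a call up. It gives the time, the measured TCP pose, the force, the opening and the grip force at its end, in the units of the state.
- ctrl.get_obs(): the state, without advancing time (a new reading comes with each control period).
- ctrl.camera(name): name is "scene" or "top"; returns a dict with "pixels" (400x640x3 uint8, red, green, blue), "mtx" (3x3 intrinsics, pixels), "k1" (the pictures are not rectified: a ray, as slopes to the right and down, at radius r is drawn at 1 + k1 r^2 times it, then the intrinsics apply), "R" (3x3) and "t" (3): a world point X has camera coordinates R X + t. Camera axes: x right, y down, z forward; pixel columns grow to the right and rows downward; lengths in m; the calibration is good to about 2 mm. A picture is of the moment at which its call begins. There is no depth.
- ctrl.hand_in(): hands the job in; it is judged then, once.
The state is a dict: "time_s": time; "q": joint angles; "dq": joint speeds; "joint_efforts": joint torques, N m; "eef_pos": TCP position; "eef_rot": TCP orientation; "wrist_force": force on the tool from outside, world axes, zero at the start; "torque": the same for the moment, N m; "opening": opening from 0.0 (shut) to 1.0 (fully open); "grasp_force": force on a finger pad.
Only numpy, scipy, OpenCV 4.12 (cv2) and the standard library are available. Lean on these libraries where they do the work, as an engineer would, in place of code of your own. Each camera call takes 0.05 s, during which the arm holds its last target. There are 200 camera calls.

## Task

The darning egg is lying on the sewing table. Put it away: stand it upright, round end down, in its wooden ring inside the sewing box, handle pointing straight up; lower it in rather than dropping it, let go of it, and then close the lid of the box. Leave the thread spools, scissors, tape measure and button tin where they are.

Things in the scene. Friction and masses are not known exactly. Their poses are not given: they have to be found in the camera images.
- egg_center (a point): Wooden darning egg, 113 mm long, about 95 g: pale head with a ball-shaped bottom (radius 33 mm), tapering into a straight round darker handle 18 mm thick. This point: half-way along its axis, 23.5 mm from the ball's centre. Its z axis runs from the round end to the handle end. At the start it lies on its ball and its handle's end, the axis dipping 18 degrees below level towards the handle end.
- egg_ball (a point): Centre of the ball-shaped bottom of the egg (radius 33 mm); z axis as above. The handle's end is 80 mm from it along z. The centre of mass is a little on the handle side of it: in the ring the egg does not right itself, but by friction stays at about the lean at which it is let go, or tips until the handle rests on the cell's wall.
- egg_handle (a point): Middle of the free length of the egg's handle, on its axis, 62 mm from the centre of the ball; z axis as above. The straight handle, 18 mm in diameter, runs from 44 to 80 mm from the centre of the ball.
- box: Sewing box, clear plastic, mint trim, fixed: 260 mm long (its x), 132 wide (its y), 158 high; walls, floor and divider 4 mm thick, all walls as high as the box. The divider makes two cells, each about 126 by 124 mm inside, 154 deep, centred 64 mm either side of the middle. Origin: centre of its underside, z up. One cell holds the ring, the other two spools (tops 108 mm above the table).
- ring_top (a point): Dark wooden ring fixed on the floor in the centre of one cell, in either cell: 62 mm outside, 40 mm inside diameter, 14 mm high. This point: on its axis, level with its top, 18 mm above the table; z up. With the egg seated, the ball's centre is on this axis, 26 mm above this point, and an upright handle ends 124 mm above the table.
- lid (a joint): Angle of the box's lid in rad: 0 shut flat on the walls, growing as it opens, at most 1.95; it starts open at about 1.7 to 1.9, leaning outward past upright. The hinge is stiff (about 0.15 N m): the lid stays where it is left and must be pushed all the way down.
- lid_edge (a point): Middle of the lid's free long edge on its outer face. The lid is a mint panel 264 mm long, 132 mm from hinge to free edge, 6 mm thick, with a lip 80 mm long standing out 11 mm beyond the free edge.
- lid_hinge (a point): Middle of the hinge line of the lid, at the top of the box's left long wall; the line runs along the box's x. The outward side is the box's +y. At least 120 mm behind the middle of the opened lid are free.
- spool_pink: Pink thread spool with white foot, standing on the table, 100 mm high, 68 mm foot; origin at its underside. Leave it alone.
- spool_purple: Purple thread spool with white foot, as the pink one. Leave it alone.
- spool_blue: Blue thread spool with white foot, as the pink one. Leave it alone.
- spool_green: Green thread spool, 54 mm across and 100 mm high, standing in the other cell of the box; origin at its underside. Leave it alone.
- spool_orange: Orange thread spool, as the green one, beside it. Leave it alone.
- scissors: Steel scissors lying flat, about 175 by 60 mm, 9 mm thick; origin at the pivot's underside. Leave them alone.
- tape_measure: Yellow round tape measure case, 60 mm across, 18 mm high; origin at its underside. Leave it alone.
- button_tin: Round blue button tin, 84 mm across, 32 mm high; origin at its underside. Leave it alone.
Things that resemble listed ones, but are neither listed nor needed, are in the scene too. What is shaped like the part that bears egg_center but yellow is not meant. Of the things shaped like the part that bears ring_top, the dark wooden one is meant.

How it is judged:
By the outcome, as a careful person would: the job done as asked, in the order asked, and still so for the second after the job is handed in, with the robot touching nothing.
It also fails if it takes over 67 s, if anything falls off the work surface, if the arm or the gripper's body presses on something with over 40 N, if the wrist force passes 120 N, or if a joint passes its speed limit or range.

## Working session

There is one attempt and no reset: what is moved stays moved. The work goes in short steps, Python scripts to look and compute and a tool call to move; the robot and the scene stay as the last step left them, time stands still between calls to the robot, and variables do not carry over. Pictures are saved under pics/ and viewed, at most 10 in all, crops included, and the job is handed in when it is done.

Besides the shell and the picture viewer there is one more tool, called after "Request:" by a JSON object that holds its "fn" and its "kwargs", one argument or row to a line. carry_out: Moves the arm, as the interface text tells. Shift numbers are shares of 40 mm and turn numbers shares of 0.1 rad, none past 1 either way. Its arguments: {"type":"object","properties":{"plan":{"type":"string"},"claw":{"type":"number"}},"required":["plan"]}

```bash
ls; mkdir -p pics
cat > h.py <<'E'
import numpy as np, cv2
from bench import ctrl
from scipy.spatial.transform import Rotation as Ro
def cam(n,f=None):
    c=ctrl.camera(n)
    if f: cv2.imwrite('pics/'+f,c['pixels'][:,:,::-1])
    return c
def ray(c,u,v):
    K=c['mtx']; d=np.array([(u-K[0,2])/K[0,0],(v-K[1,2])/K[1,1]]); s=d.copy()
    for _ in range(30): s=d/(1+c['k1']*(s@s))
    R,t=np.array(c['R']),np.array(c['t'])
    w=R.T@np.r_[s,1]; return -R.T@t, w/np.linalg.norm(w)
def onz(c,u,v,z):
    o,w=ray(c,u,v); return o+w*(z-o[2])/w[2]
def tri(c1,p1,c2,p2):
    A=np.zeros((3,3));b=np.zeros(3)
    for c,p in((c1,p1),(c2,p2)):
        o,w=ray(c,*p);P=np.eye(3)-np.outer(w,w);A+=P;b+=P@o
    return np.linalg.solve(A,b)
def proj(c,X):
    x=np.array(c['R'])@X+c['t'];s=x[:2]/x[2];s=s*(1+c['k1']*(s@s));K=c['mtx']
    return K[0,0]*s[0]+K[0,2],K[1,1]*s[1]+K[1,2]
E
python3 - <<'E'
from h import *
for n in('scene','top'):
    c=cam(n,n+'0.png');print(n,-np.array(c['R']).T@c['t'],c['mtx'][0,0],c['k1'])
print(ctrl.get_obs())
E
```

```text
pics
scene [ 0.58728794 -0.27477346  1.01963505] 405.2793046307097 -0.0007650887294247386
top [0.39398387 0.01341274 1.16016306] 391.7225403677434 0.003051489875393844
{'time_s': 0.1, 'q': array([-1.42831240e+00,  1.81474468e-01,  1.60788558e+00,  2.28551672e-05,
        1.35379831e+00, -2.06254269e-01]), 'dq': array([-0.0006226 , -0.00105132, -0.00080013, -0.0010897 , -0.00032807,
        0.00044589]), 'joint_efforts': array([ 6.58381359e-04, -4.45873439e+01, -3.52239311e+01, -2.57215042e-04,
        4.09789194e-03,  2.46080234e-06]), 'eef_pos': array([ 0.19646237, -0.53988113,  0.23048074]), 'eef_rot': array([-7.82097610e-04,  9.84836315e-01,  1.73484353e-01,  3.61091003e-05]), 'wrist_force': array([-0.42162019, -0.24580639,  0.17158157]), 'torque': array([-0.05261283, -0.00297042, -0.02372989]), 'grasp_force': 0.0, 'opening': 1.0018941857778485}
```

View pics/scene0.png

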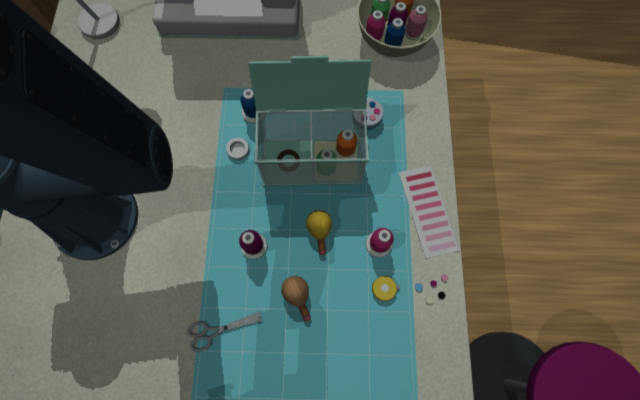

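View pics/top0.png

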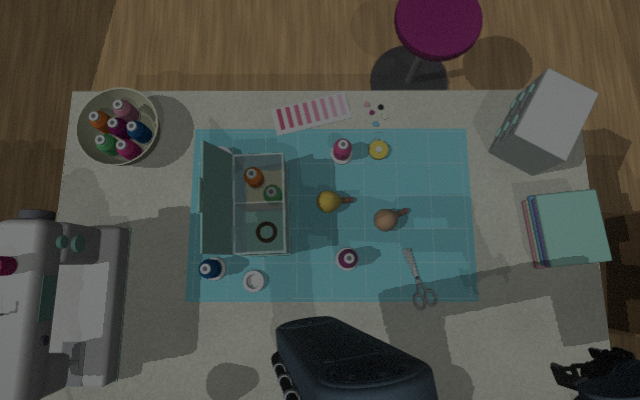

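The scene view shows the brown egg at about (296,291), with its handle end at (306,317). The yellow decoy is at (320,222), the box at (312,140), and the dark ring at (288,160). In the top view the egg is at (386,219), the handle end at (407,209), the ring at (266,232), and the lid stands left of the box, x 203–233. Next I'll enlarge crops for precise points.

Run:
```python
from h import *
a=cv2.imread('pics/scene0.png');b=cv2.imread('pics/top0.png')
r=lambda i,x,y,w,h:cv2.resize(i[y:y+h,x:x+w],(400,300),interpolation=cv2.INTER_CUBIC)
A=np.vstack([np.hstack([r(a,240,50,160,150) if 0 else cv2.resize(a[50:200,230:390],(400,300),interpolation=2),cv2.resize(b[130:265,190:300],(400,300),interpolation=2)]),
 np.hstack([r(a,260,262,80,60),r(b,360,190,80,60)])])
cv2.imwrite('pics/crop0.png',cv2.convertScaleAbs(A,alpha=1.5))
for n,i,(x,y,w,h) in(('s',a,(270,265,60,65)),('t',b,(365,195,55,45))):
    hsv=cv2.cvtColor(i[y:y+h,x:x+w],40);H=hsv[...,0]
    m=((H<20)|(H>170))&(hsv[...,1]>70)
    n_,l,st,ce=cv2.connectedComponentsWithStats(m.astype(np.uint8))
    k=1+np.argmax(st[1:,4]);v,u=np.where(l==k);print(n,st[k],u.mean()+x,v.mean()+y)
    P=np.c_[u,v]+[x,y];mu=P.mean(0);ev,E=np.linalg.eigh(np.cov((P-mu).T));s=(P-mu)@E[:,1];t=(P-mu)@E[:,0];print(E[:,1],s.min(),s.max())
    for q in range(int(s.min()),int(s.max())+1,2):
        z=t[abs(s-q)<1];print(q,z.min().round(1),z.max().round(1),hsv[l==k][abs(s-q)<1].mean(0).round())
```

```text
s [ 12  12  27  40 675] 295.9511111111111 292.8859259259259
[0.38737363 0.92192281] -16.803725462913434 24.427319462759336
-16 -5.3 5.5 [ 16. 110. 103.]
-14 -9.0 8.5 [ 16. 114. 107.]
-12 -9.5 10.2 [ 16. 115. 111.]
-10 -11.5 11.0 [ 16. 115. 110.]
-8 -12.0 12.1 [ 15. 116. 110.]
-6 -12.6 12.5 [ 16. 116. 108.]
-4 -12.7 12.8 [ 15. 116. 103.]
-2 -12.9 12.2 [ 15. 116.  98.]
0 -12.1 12.6 [ 15. 116.  91.]
2 -11.3 11.5 [ 15. 117.  85.]
4 -10.5 11.0 [ 15. 117.  75.]
6 -9.8 9.9 [ 15. 118.  66.]
8 -7.7 8.5 [ 15. 119.  63.]
10 -6.9 7.0 [ 16. 114.  61.]
12 -3.9 4.6 [ 15. 115.  59.]
14 -3.1 2.7 [ 14. 138.  52.]
16 -3.3 3.0 [ 13. 144.  50.]
18 -3.4 2.9 [ 13. 146.  61.]
20 -3.2 3.1 [ 13. 147.  65.]
22 -2.8 3.0 [ 13. 150.  69.]
24 -3.3 2.5 [ 12. 137.  64.]
t [ 10  15  20  20 301] 383.98006644518273 219.6312292358804
[-0.997525  -0.0703127] -10.232001571850923 9.213162296766045
-10 -2.7 4.3 [16. 76. 70.]
-8 -6.9 6.2 [16. 79. 79.]
-6 -7.0 8.0 [16. 82. 87.]
-4 -8.1 7.9 [16. 86. 92.]
-2 -9.2 9.8 [16. 84. 94.]
0 -9.4 9.6 [16. 85. 94.]
2 -9.6 9.5 [16. 85. 94.]
4 -8.7 9.4 [16. 86. 92.]
6 -7.8 7.3 [16. 84. 89.]
8 -5.9 6.1 [17. 81. 82.]
```

View pics/crop0.png

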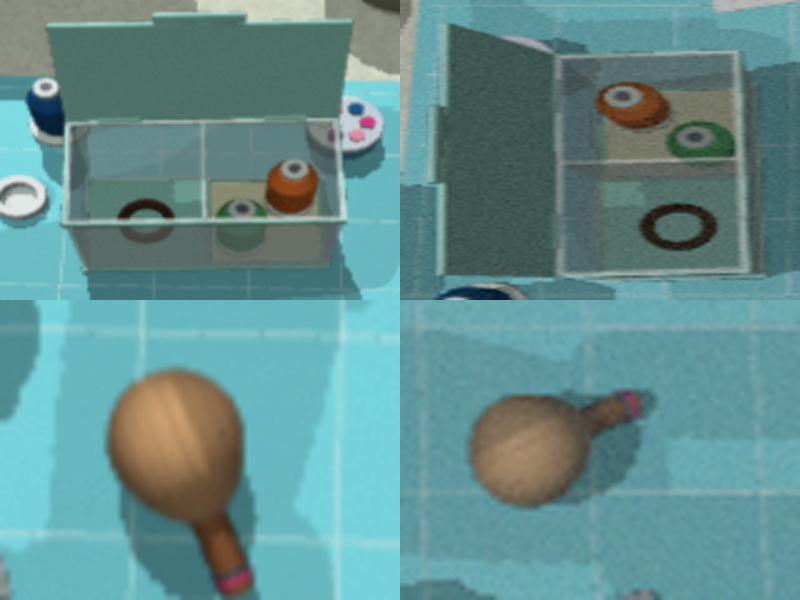

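The crops show the handle end, with a pink band, at scene (307.4,319) and top (407.6,210.4). The ball is at scene (294.4,289.2) and top (386,219.6). The ring is at top (266.5,231.7) and scene (288.4,160), in the cell nearer the robot. The box rim corners and lid edges are clear.

Run:
```python
from h import *
s=cam('scene');t=cam('top')
print('ball',tri(s,(294.4,289.2),t,(386,219.6)),onz(s,294.4,289.2,.033),onz(t,386,219.6,.033))
print('end',tri(s,(307.4,319),t,(407.6,210.4)),onz(s,307.4,319,.009),onz(t,407.6,210.4,.009))
print('ring',tri(s,(288.4,160),t,(266.5,231.7)),onz(s,288.4,160,.018),onz(t,266.5,231.7,.018))
T=[(233.4,155.6),(284.3,153.9),(285.4,252.4),(233.4,252.9)];S=[(365.2,110),(368,160),(256.4,161),(257.2,112)]
for a,b in zip(T,S): print('cor',onz(t,*a,.158).round(4),onz(s,*b,.158).round(4),tri(s,b,t,a).round(4))
for a,b in(((201.8,141.3),(370.8,61)),((200.4,252.9),(250,63))): print('lid',tri(s,b,t,a).round(4))
o=ctrl.get_obs();print(Ro.from_quat(np.roll(o['eef_rot'],-1)).as_matrix().round(3))
for nm,a,z in(('blue',(210,269),.1),):print(nm,onz(t,*a,z))
for nm,a,z in(('purple',(347,258),.1),('pink',(342,145),.1),('decoy',(328,201),.033),('tape',(378,149),.018),('scis',(415,270),.0)):print(nm,onz(t,*a,z).round(3))
```

```text
ball [ 0.52962479 -0.17642511  0.041648  ] [ 0.52949366 -0.1753039   0.033     ] [ 0.53029461 -0.17814331  0.033     ]
end [ 0.56072649 -0.24398772  0.01805709] [ 0.5621081 -0.2426445  0.009    ] [ 0.56042987 -0.24709429  0.009     ]
ring [0.49831061 0.16954652 0.01281279] [0.49901362 0.16742138 0.018     ] [0.49758663 0.16868944 0.018     ]
cor [0.6871 0.242  0.158 ] [0.6905 0.2404 0.158 ] [0.6904 0.2443 0.1503]
cor [0.6913 0.1069 0.158 ] [0.6952 0.1097 0.158 ] [0.693  0.1078 0.1593]
cor [0.4323 0.1006 0.158 ] [0.4375 0.1015 0.158 ] [0.4346 0.1023 0.153 ]
cor [0.4314 0.2324 0.158 ] [0.4308 0.2294 0.158 ] [0.4307 0.233  0.1529]
lid [0.6898 0.2925 0.2724]
lid [0.4277 0.2815 0.2733]
[[ 0.94   0.342 -0.   ]
 [ 0.342 -0.94   0.001]
 [ 0.    -0.001 -1.   ]]
blue [0.39133117 0.30578639 0.1       ]
purple [ 0.419 -0.059  0.1  ]
pink [ 0.734 -0.05   0.1  ]
decoy [ 0.585 -0.011  0.033]
tape [ 0.747 -0.164  0.018]
scis [ 0.387 -0.263  0.   ]
```

```bash
cat >> h.py <<'E'
def pose():
    o=ctrl.get_obs();return np.array(o['eef_pos']),Ro.from_quat(np.roll(o['eef_rot'],-1)),o
def tool(daz,delta,yaz):
    "tool z azimuth daz, delta below level, closing axis azimuth yaz (deg)"
    a,d,y=np.radians([daz,delta,yaz]);z=np.array([np.cos(d)*np.cos(a),np.cos(d)*np.sin(a),-np.sin(d)])
    y=np.array([np.cos(y),np.sin(y),0]);y-=z*(y@z);y/=np.linalg.norm(y)
    return Ro.from_matrix(np.c_[np.cross(y,z),y,z])
def rows(pts,start=None):
    "pts: list of (pos,Rot,nrows); prints rows, 8 per line"
    p,R=start or pose()[:2];out=[]
    for P,Q,n in pts:
        for k in range(n):
            f=1/(n-k);s=R.inv().apply((np.array(P)-p)*f)/.04;w=(R.inv()*Q).as_rotvec()*f/.1
            v=np.round(np.r_[s,w],2);out.append(v);p=p+R.apply(v[:3]*.04);R=R*Ro.from_rotvec(v[3:]*.1)
    while len(out)%8: out.append(np.zeros(6))
    for i in range(0,len(out),8): print('; '.join(' '.join('%g'%(x+0) for x in v) for v in out[i:i+8]),'\n')
    print('max',np.abs(out).max(),'end',p.round(4))
    return p,R
E
python3 - <<'E'
from h import *
ah=np.array([.417,-.909]);ah/=np.linalg.norm(ah);az=np.degrees(np.arctan2(-ah[1],-ah[0]))
c,s=np.cos(np.radians(18)),np.sin(np.radians(18));a=np.r_[c*ah,-s]
B=np.array([.530,-.177,.033]);X=B+.058*a
Q=tool(az,40,az-90);d=Q.as_matrix()[:,2];T=X+.007*d;print(T,d,az)
H=T-.11*d; H0=H+[0,0,.12]
rows([(H0,Q,24)])
E
```

```text
[ 0.5507644  -0.22226341  0.0105775 ] [-0.31941338  0.69627522 -0.64278761] 114.64309521814656
0.47 -0.1 0.03 0.3 0.27 -0.64; 0.47 -0.07 0.05 0.3 0.27 -0.64; 0.47 -0.03 0.06 0.3 0.27 -0.64; 0.47 0 0.07 0.3 0.27 -0.64; 0.47 0.03 0.09 0.3 0.28 -0.64; 0.46 0.06 0.1 0.3 0.27 -0.64; 0.46 0.1 0.11 0.3 0.27 -0.64; 0.45 0.13 0.12 0.3 0.27 -0.64 

0.43 0.16 0.12 0.3 0.28 -0.64; 0.42 0.19 0.13 0.3 0.27 -0.64; 0.4 0.22 0.14 0.3 0.27 -0.64; 0.38 0.25 0.14 0.3 0.28 -0.64; 0.36 0.28 0.14 0.3 0.27 -0.64; 0.34 0.3 0.14 0.29 0.27 -0.64; 0.32 0.33 0.14 0.3 0.28 -0.64; 0.29 0.35 0.14 0.29 0.27 -0.64 

0.26 0.38 0.14 0.3 0.28 -0.64; 0.24 0.4 0.13 0.29 0.27 -0.64; 0.21 0.41 0.13 0.3 0.28 -0.64; 0.17 0.43 0.12 0.29 0.27 -0.64; 0.14 0.44 0.11 0.3 0.28 -0.64; 0.11 0.45 0.1 0.3 0.27 -0.65; 0.08 0.47 0.09 0.29 0.27 -0.64; 0.05 0.47 0.07 0.29 0.28 -0.65 

max 0.65 end [ 0.5861 -0.299   0.2012]
```

Request:
{"fn": "carry_out", "kwargs": {
  "plan": "0.47 -0.1 0.03 0.3 0.27 -0.64; 0.47 -0.07 0.05 0.3 0.27 -0.64; 0.47 -0.03 0.06 0.3 0.27 -0.64; 0.47 0 0.07 0.3 0.27 -0.64; 0.47 0.03 0.09 0.3 0.28 -0.64; 0.46 0.06 0.1 0.3 0.27 -0.64; 0.46 0.1 0.11 0.3 0.27 -0.64; 0.45 0.13 0.12 0.3 0.27 -0.64",
  "claw": -1
}}

```text
time_s: 0.87
eef_pos: [0.3271, -0.4594, 0.2208]
eef_rot: [-0.136, 0.896, 0.415, 0.085]
wrist_force: [0.6, -0.1, -0.1]
opening: 1.002
grasp_force: 0.0
```

Request:
{"fn": "carry_out", "kwargs": {
  "plan": "0.43 0.16 0.12 0.3 0.28 -0.64; 0.42 0.19 0.13 0.3 0.27 -0.64; 0.4 0.22 0.14 0.3 0.27 -0.64; 0.38 0.25 0.14 0.3 0.28 -0.64; 0.36 0.28 0.14 0.3 0.27 -0.64; 0.34 0.3 0.14 0.29 0.27 -0.64; 0.32 0.33 0.14 0.3 0.28 -0.64; 0.29 0.35 0.14 0.29 0.27 -0.64"
}}

```text
time_s: 1.53
eef_pos: [0.4565, -0.3792, 0.2109]
eef_rot: [-0.258, 0.725, 0.617, 0.164]
wrist_force: [0.1, -0.5, -0.8]
opening: 0.999
grasp_force: 0.0
```

Request:
{"fn": "carry_out", "kwargs": {
  "plan": "0.26 0.38 0.14 0.3 0.28 -0.64; 0.24 0.4 0.13 0.29 0.27 -0.64; 0.21 0.41 0.13 0.3 0.28 -0.64; 0.17 0.43 0.12 0.29 0.27 -0.64; 0.14 0.44 0.11 0.3 0.28 -0.64; 0.11 0.45 0.1 0.3 0.27 -0.65; 0.08 0.47 0.09 0.29 0.27 -0.64; 0.05 0.47 0.07 0.29 0.28 -0.65"
}}

```text
time_s: 2.2
eef_pos: [0.5867, -0.2988, 0.201]
eef_rot: [-0.356, 0.488, 0.763, 0.228]
wrist_force: [-0.3, -0.6, -0.9]
opening: 1.0
grasp_force: 0.0
```

```bash
cat >> h.py <<'E'
def egg():
    ah=np.array([.417,-.909]);ah/=np.linalg.norm(ah);az=np.degrees(np.arctan2(-ah[1],-ah[0]))
    c,s=np.cos(np.radians(18)),np.sin(np.radians(18))
    return np.array([.530,-.177,.033]),np.r_[c*ah,-s],az
E
python3 - <<'E'
from h import *
p,R,o=pose();print(o['time_s'],p.round(4),o['q'].round(3),R.as_matrix()[:,2].round(3))
B,a,az=egg();X=B+.058*a;Q=tool(az,40,az-90);d=Q.as_matrix()[:,2];T=X+.007*d
rows([(T-.11*d,Q,8)])
E
```

```text
2.2 [ 0.5867 -0.2988  0.201 ] [-0.784  0.96   0.756  0.346  2.237 -1.119] [-0.321  0.696 -0.642]
-0.29 0 0.24 0 0 0; -0.29 0 0.24 0 0 0; -0.28 0 0.24 0 0 0; -0.29 0 0.24 0 0 0.01; -0.28 -0.01 0.24 0 0 0; -0.29 0 0.24 0 0 0.01; -0.28 -0.01 0.24 -0.01 0 0; -0.29 0 0.25 0 -0.01 0.01 

max 0.29 end [ 0.5859 -0.2988  0.0812]
```

Request:
{"fn": "carry_out", "kwargs": {
  "plan": "-0.29 0 0.24 0 0 0; -0.29 0 0.24 0 0 0; -0.28 0 0.24 0 0 0; -0.29 0 0.24 0 0 0; -0.28 0 0.24 0 0 0; -0.29 0 0.24 0 0 0.01; -0.28 -0.01 0.24 0 0 0; -0.29 0 0.25 0 0 0.01"
}}

```text
time_s: 2.87
eef_pos: [0.5853, -0.2998, 0.0805]
eef_rot: [-0.355, 0.491, 0.762, 0.228]
wrist_force: [0.1, -0.3, 0.5]
opening: 1.001
grasp_force: 0.0
```

Run:
```python
from h import *
p,R,o=pose();print(o['time_s'],p.round(4),o['q'].round(3),R.as_matrix()[:,2].round(3))
a=cam('scene')['pixels'][:,:,::-1];b=cam('top')['pixels'][:,:,::-1]
A=np.hstack([cv2.resize(a[255:345,250:350],(400,360),interpolation=2),cv2.resize(b[180:270,355:455],(400,360),interpolation=2)])
cv2.imwrite('pics/c1.png',cv2.convertScaleAbs(A,alpha=1.6))
B,a,az=egg();X=B+.058*a;Q=tool(az,40,az-90);d=Q.as_matrix()[:,2];T=X+.007*d
rows([(T,Q,8)])
```

```text
2.8667 [ 0.5853 -0.2998  0.0805] [-0.787  1.085  0.783  0.312  2.092 -1.175] [-0.318  0.696 -0.644]
0 0 0.33 0 0 -0.01; 0 0 0.34 0 -0.01 0; 0.01 0.01 0.33 0 0 -0.01; 0.01 0 0.34 0 -0.01 0; 0 0.01 0.33 0 0 -0.01; 0.01 0 0.34 0 -0.01 0; 0 0.01 0.33 0 0 -0.01; 0.01 0 0.34 -0.01 -0.01 0 

max 0.34 end [ 0.5505 -0.2222  0.0106]
```

View pics/c1.png

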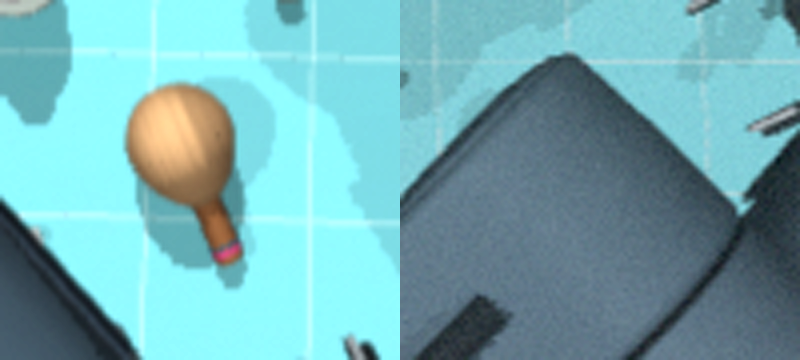

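The scene crop shows the egg undisturbed, handle end at scene about (307,317), with one open finger tip entering at (339,341). In the top view the arm hides the egg. Advancing and gripping.

Request:
{"fn": "carry_out", "kwargs": {
  "plan": "0 0 0.33 0 0 -0.01; 0 0 0.34 0 -0.01 0; 0.01 0.01 0.33 0 0 -0.01; 0.01 0 0.34 0 -0.01 0; 0 0.01 0.33 0 0 -0.01; 0.01 0 0.34 0 -0.01 0; 0 0.01 0.33 0 0 -0.01; 0.01 0 0.34 0 -0.01 0"
}}

```text
time_s: 3.63
eef_pos: [0.5526, -0.2234, 0.0143]
eef_rot: [-0.353, 0.489, 0.765, 0.227]
wrist_force: [-1.1, -0.2, 0.0]
opening: 0.999
grasp_force: 0.0
```

Run:
```python
from h import *
p,R,o=pose();print(o['time_s'],p.round(4),R.as_matrix().round(3))
a=cam('scene');B,x,az=egg();print(proj(a,B),proj(a,B+.08*x),[proj(a,p-.013*R.as_matrix()[:,2]+k*R.as_matrix()[:,1]) for k in(-.0425,.0425)])
A=cv2.resize(a['pixels'][255:345,250:350,::-1],(600,540),interpolation=2)
cv2.imwrite('pics/c2.png',cv2.convertScaleAbs(A,alpha=1.6))
```

```text
3.6333 [ 0.5526 -0.2234  0.0143] [[-0.272  0.908 -0.317]
 [ 0.588  0.418  0.693]
 [ 0.762  0.002 -0.648]]
(np.float64(294.5832424068159), np.float64(289.9236188293584)) (np.float64(307.2040554302689), np.float64(320.5219863341981)) [(np.float64(288.57151767618655), np.float64(321.67653882263704)), (np.float64(321.4864943835957), np.float64(307.00351170832573))]
```

View pics/c2.png

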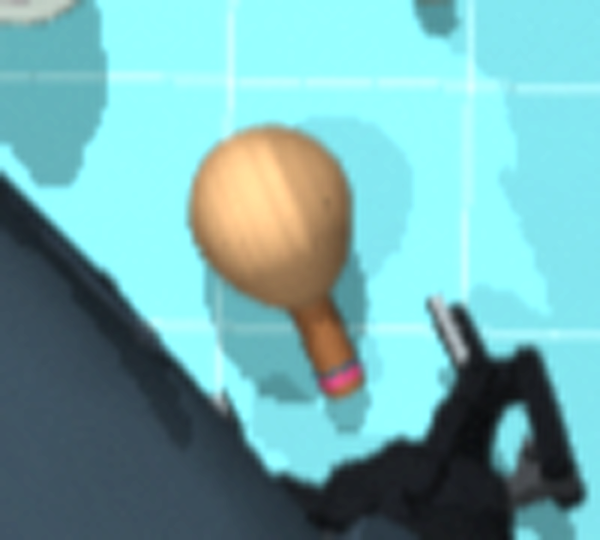

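The pads sit either side of the handle, with tips at scene (322,305) and (287,322), and the handle passes midway at (304,313). Closing now.

Request:
{"fn": "carry_out", "kwargs": {
  "plan": "0 0 0 0 0 0; 0 0 0 0 0 0; 0 0 0 0 0 0; 0 0 0 0 0 0; 0 0 0 0 0 0; 0 0 0 0 0 0; 0 0 0 0 0 0; 0 0 0 0 0 0",
  "claw": 1
}}

```text
time_s: 4.35
eef_pos: [0.5525, -0.2238, 0.0143]
eef_rot: [-0.353, 0.489, 0.764, 0.227]
wrist_force: [0.8, -1.6, 1.2]
opening: 0.177
grasp_force: 58.5
```

Request:
{"fn": "carry_out", "kwargs": {
  "plan": "0 0 0 0 0 0; 0 0 0 0 0 0; 0.1 0 -0.1 0 0 0; 0.1 0 -0.1 0 0 0; 0.2 0 -0.2 0 0 0; 0.3 0 -0.25 0 0 0; 0.4 0 -0.3 0 0 0; 0.4 0 -0.3 0 0 0"
}}

```text
time_s: 5.02
eef_pos: [0.5518, -0.2229, 0.0939]
eef_rot: [-0.353, 0.489, 0.764, 0.227]
wrist_force: [1.1, -0.3, -0.9]
opening: 0.178
grasp_force: 58.6
```

```bash
cat >> h.py <<'E'
Pg=np.array([.5525,-.2238,.0143]);Rg=Ro.from_quat([.489,.764,.227,-.353])
def held():
    B,a,_=egg();b=Rg.inv().apply(B-Pg);n=Rg.inv().apply(a);return b,n   # ball & axis in the tool frame
RING=np.array([.498,.1688,.018])
E
python3 - <<'E'
from h import *
b,n=held();print(b.round(4),n.round(3),'cross y at 58mm',(b+.058*n).round(4))
b[1]-=(b+.058*n)[1];n[1]=0;n/=np.linalg.norm(n)
Q=tool(182,62,92);print('axis',Q.apply(n).round(3))
T=RING+[0,0,.026]-Q.apply(b);print('T',T)
p,R,o=pose();print(o['q'].round(3))
st=rows([(p+[0,0,.15],R,8),(T+[0,0,.2],Q,24)])
E
```

```text
[ 0.0479 -0.0008  0.0275] [-0.851 -0.002 -0.525] cross y at 58mm [-0.0015 -0.0009 -0.003 ]
axis [0.997 0.035 0.064]
T [0.55312687 0.17062744 0.04578034]
[-0.747  0.903  1.081  0.323  1.967 -1.182]
0.36 0 -0.3 0 0 0; 0.36 0 -0.3 0 0 0; 0.36 0 -0.3 0 0 0; 0.36 0 -0.31 0 0 0; 0.36 0 -0.3 0 0 0; 0.35 0 -0.31 0 0 0; 0.36 0 -0.3 0 0 0; 0.35 0.01 -0.31 0 0 0 

0.24 0.17 0.28 0.31 -0.14 -0.38; 0.24 0.19 0.27 0.31 -0.14 -0.38; 0.23 0.21 0.26 0.31 -0.14 -0.38; 0.23 0.22 0.25 0.31 -0.14 -0.38; 0.23 0.24 0.24 0.31 -0.14 -0.38; 0.22 0.26 0.23 0.31 -0.14 -0.38; 0.21 0.27 0.22 0.31 -0.14 -0.38; 0.2 0.29 0.21 0.31 -0.14 -0.38 

0.2 0.3 0.2 0.31 -0.14 -0.38; 0.19 0.31 0.19 0.31 -0.14 -0.38; 0.18 0.33 0.17 0.31 -0.14 -0.38; 0.17 0.34 0.16 0.31 -0.14 -0.39; 0.16 0.35 0.15 0.31 -0.14 -0.38; 0.14 0.36 0.14 0.31 -0.14 -0.39; 0.13 0.37 0.12 0.31 -0.14 -0.38; 0.12 0.38 0.11 0.31 -0.14 -0.39 

0.11 0.38 0.1 0.31 -0.14 -0.38; 0.09 0.39 0.08 0.31 -0.14 -0.39; 0.08 0.4 0.07 0.31 -0.14 -0.38; 0.06 0.4 0.06 0.3 -0.14 -0.39; 0.05 0.41 0.04 0.31 -0.14 -0.38; 0.03 0.41 0.03 0.3 -0.14 -0.39; 0.02 0.41 0.02 0.31 -0.14 -0.38; 0 0.41 0 0.3 -0.13 -0.39 

max 0.41 end [0.5534 0.1708 0.2459]
```

```bash
cat >> h.py <<'E'
def held0():
    b,n=held();b[1]-=(b+.058*n)[1];n[1]=0;return b,n/np.linalg.norm(n)
E
python3 - <<'E'
from h import *
b,n=held0()
Q=tool(2,62,92);print('axis',Q.apply(n).round(3))
T=RING+[0,0,.026]-Q.apply(b);print('T',T)
p,R,o=pose()
st=rows([(p+[0,0,.15],R,8),(T+[0,0,.2],Q,24)])
E
```

```text
axis [0.505 0.018 0.863]
T [0.52735298 0.1697274  0.09072283]
0.36 0 -0.3 0 0 0; 0.36 0 -0.3 0 0 0; 0.36 0 -0.3 0 0 0; 0.36 0 -0.31 0 0 0; 0.36 0 -0.3 0 0 0; 0.35 0 -0.31 0 0 0; 0.36 0 -0.3 0 0 0; 0.35 0.01 -0.31 0 0 0 

0.28 0.15 0.26 0.1 -0.49 -0.52; 0.29 0.17 0.24 0.1 -0.49 -0.52; 0.29 0.18 0.23 0.1 -0.49 -0.51; 0.29 0.2 0.21 0.1 -0.49 -0.52; 0.29 0.22 0.2 0.1 -0.49 -0.51; 0.29 0.23 0.18 0.1 -0.5 -0.52; 0.29 0.25 0.16 0.1 -0.49 -0.51; 0.28 0.27 0.15 0.1 -0.5 -0.52 

0.27 0.28 0.13 0.1 -0.49 -0.51; 0.26 0.3 0.11 0.1 -0.5 -0.52; 0.25 0.31 0.1 0.1 -0.49 -0.51; 0.24 0.32 0.08 0.1 -0.5 -0.52; 0.23 0.34 0.07 0.1 -0.49 -0.51; 0.21 0.35 0.05 0.1 -0.5 -0.52; 0.2 0.36 0.04 0.1 -0.49 -0.51; 0.18 0.37 0.03 0.1 -0.5 -0.52 

0.16 0.38 0.01 0.1 -0.49 -0.51; 0.14 0.39 0 0.1 -0.5 -0.52; 0.12 0.39 -0.01 0.1 -0.49 -0.51; 0.1 0.4 -0.02 0.1 -0.5 -0.52; 0.08 0.41 -0.02 0.1 -0.49 -0.51; 0.06 0.41 -0.03 0.1 -0.5 -0.52; 0.04 0.41 -0.04 0.1 -0.49 -0.51; 0.02 0.41 -0.04 0.1 -0.5 -0.52 

max 0.52 end [0.5273 0.1698 0.2906]
```

Request:
{"fn": "carry_out", "kwargs": {
  "plan": "0.36 0 -0.3 0 0 0; 0.36 0 -0.3 0 0 0; 0.36 0 -0.3 0 0 0; 0.36 0 -0.31 0 0 0; 0.36 0 -0.3 0 0 0; 0.35 0 -0.31 0 0 0; 0.36 0 -0.3 0 0 0; 0.35 0.01 -0.31 0 0 0"
}}

```text
time_s: 5.68
eef_pos: [0.5519, -0.2229, 0.244]
eef_rot: [-0.354, 0.489, 0.764, 0.227]
wrist_force: [-0.0, -0.5, -1.3]
opening: 0.178
grasp_force: 58.6
```

Request:
{"fn": "carry_out", "kwargs": {
  "plan": "0.28 0.15 0.26 0.1 -0.49 -0.52; 0.29 0.17 0.24 0.1 -0.49 -0.52; 0.29 0.18 0.23 0.1 -0.49 -0.51; 0.29 0.2 0.21 0.1 -0.49 -0.52; 0.29 0.22 0.2 0.1 -0.49 -0.51; 0.29 0.23 0.18 0.1 -0.5 -0.52; 0.29 0.25 0.16 0.1 -0.49 -0.51; 0.28 0.27 0.15 0.1 -0.5 -0.52"
}}

```text
time_s: 6.35
eef_pos: [0.5439, -0.0911, 0.2589]
eef_rot: [-0.162, 0.343, 0.911, 0.165]
wrist_force: [0.3, 0.2, -0.7]
opening: 0.179
grasp_force: 58.5
```

Request:
{"fn": "carry_out", "kwargs": {
  "plan": "0.27 0.28 0.13 0.1 -0.49 -0.51; 0.26 0.3 0.11 0.1 -0.5 -0.52; 0.25 0.31 0.1 0.1 -0.49 -0.51; 0.24 0.32 0.08 0.1 -0.5 -0.52; 0.23 0.34 0.07 0.1 -0.49 -0.51; 0.21 0.35 0.05 0.1 -0.5 -0.52; 0.2 0.36 0.04 0.1 -0.49 -0.51; 0.18 0.37 0.03 0.1 -0.5 -0.52"
}}

```text
time_s: 7.02
eef_pos: [0.5356, 0.0396, 0.2744]
eef_rot: [0.042, 0.169, 0.981, 0.088]
wrist_force: [-0.6, 0.0, -1.0]
opening: 0.18
grasp_force: 58.6
```

Request:
{"fn": "carry_out", "kwargs": {
  "plan": "0.16 0.38 0.01 0.1 -0.49 -0.51; 0.14 0.39 0 0.1 -0.5 -0.52; 0.12 0.39 -0.01 0.1 -0.49 -0.51; 0.1 0.4 -0.02 0.1 -0.5 -0.52; 0.08 0.41 -0.02 0.1 -0.49 -0.51; 0.06 0.41 -0.03 0.1 -0.5 -0.52; 0.04 0.41 -0.04 0.1 -0.49 -0.51; 0.02 0.41 -0.04 0.1 -0.5 -0.52"
}}

```text
time_s: 7.68
eef_pos: [0.5267, 0.1707, 0.2898]
eef_rot: [0.243, -0.018, 0.97, 0.004]
wrist_force: [0.4, -0.4, -1.1]
opening: 0.179
grasp_force: 58.6
```

Run:
```python
from h import *
p,R,o=pose();b,n=held0();B=p+R.apply(b);a=R.apply(n);print(o['time_s'],p.round(4),o['q'].round(3),o['opening'],'ball',B.round(4),a.round(3),'z',R.as_matrix()[:,2].round(3))
s=cam('scene');t=cam('top')
for c in(s,t): print(proj(c,B),proj(c,B+.08*a))
A=np.hstack([cv2.resize(s['pixels'][60:200,220:340,::-1],(400,467),interpolation=2),cv2.resize(t['pixels'][150:290,200:320,::-1],(400,467),interpolation=2)])
cv2.imwrite('pics/c3.png',cv2.convertScaleAbs(A,alpha=1.5))
```

```text
7.6833 [0.5267 0.1707 0.2898] [ 0.123 -0.229  1.966 -0.051  0.916 -1.463] 0.1788792342081947 ball [0.4975 0.1697 0.243 ] [0.502 0.019 0.864] z [ 0.472  0.017 -0.882]
(np.float64(280.588457360596), np.float64(116.51738411818877)) (np.float64(297.7196380679269), np.float64(98.56957327034682))
(np.float64(253.2657949465896), np.float64(223.08869777440617)) (np.float64(247.8465748425587), np.float64(201.33548611069037))
```

View pics/c3.png

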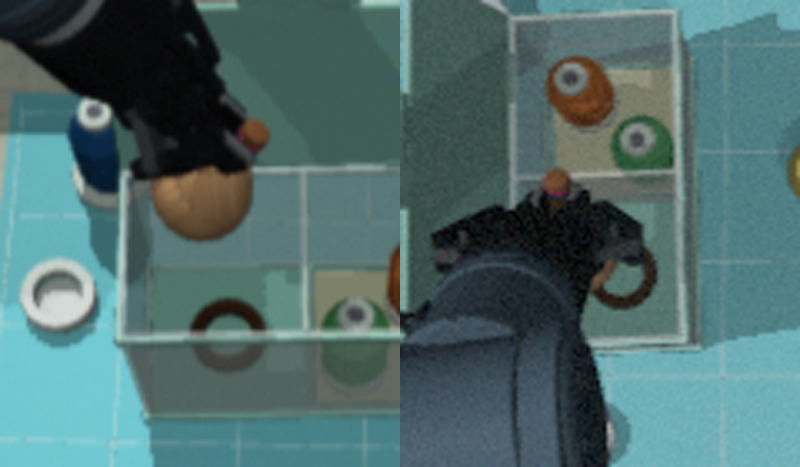

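The scene view shows the ball at (280.6,117.5), as predicted, the handle end at (296,100.5) and the ring at (288.4,160.5). In the top view the handle end is at (247,205), so the lean is about 27°. The gripper is clear of the walls, so I'm lowering.

Run:
```python
from h import *
p,R,o=pose();b,n=held0();Q=tool(2,62,92)
T=RING+[0,0,.026]-Q.apply(b)
rows([(T+[0,0,.008],Q,16),(T+[0,0,-.002],Q,8)])
```

```text
0.14 0 0.26 0 0 0; 0.14 0 0.26 0 0 0; 0.14 0 0.26 0 0 0; 0.14 0 0.26 0 0 0; 0.14 -0.01 0.26 0 0 0; 0.13 0 0.27 0 0 0; 0.14 -0.01 0.26 0 0 0; 0.13 0 0.27 0 0 0 

0.14 -0.01 0.26 0 0 0; 0.13 0 0.27 0 0 0; 0.14 -0.01 0.26 0 0 0.01; 0.13 0 0.27 0.01 0 0; 0.14 -0.01 0.26 0 0 0.01; 0.13 0 0.27 0.01 0 0; 0.14 -0.01 0.26 0 0 0.01; 0.13 0 0.27 0.01 0 0 

0.02 0 0.03 0 0 0; 0.01 0 0.03 0 0 0; 0.02 0 0.03 0 0 0; 0.01 0 0.03 0 0 0; 0.02 0 0.02 0 0 0; 0.01 0 0.03 0 0 0; 0.02 0 0.02 0 0 0; 0.01 0 0.03 0 0 0 

max 0.27 end [0.5274 0.1698 0.0887]
```

Request:
{"fn": "carry_out", "kwargs": {
  "plan": "0.14 0 0.26 0 0 0; 0.14 0 0.26 0 0 0; 0.14 0 0.26 0 0 0; 0.14 0 0.26 0 0 0; 0.14 -0.01 0.26 0 0 0; 0.13 0 0.27 0 0 0; 0.14 -0.01 0.26 0 0 0; 0.13 0 0.27 0 0 0"
}}

```text
time_s: 8.45
eef_pos: [0.528, 0.1681, 0.1937]
eef_rot: [0.241, -0.016, 0.97, 0.004]
wrist_force: [0.9, -0.1, -1.2]
opening: 0.175
grasp_force: 58.7
```

Request:
{"fn": "carry_out", "kwargs": {
  "plan": "0.14 -0.01 0.26 0 0 0; 0.13 0 0.27 0 0 0; 0.14 -0.01 0.26 0 0 0; 0.13 0 0.27 0 0 0; 0.14 -0.01 0.26 0 0 0; 0.13 0 0.27 0 0 0; 0.14 -0.01 0.26 0 0 0; 0.13 0 0.27 0 0 0"
}}

```text
time_s: 9.12
eef_pos: [0.5301, 0.1665, 0.0986]
eef_rot: [0.241, -0.016, 0.97, 0.004]
wrist_force: [-0.5, -0.3, -0.6]
opening: 0.178
grasp_force: 58.7
```

Request:
{"fn": "carry_out", "kwargs": {
  "plan": "0.02 0 0.03 0 0 0; 0.01 0 0.03 0 0 0; 0.02 0 0.03 0 0 0; 0.01 0 0.03 0 0 0; 0.02 0 0.02 0 0 0; 0.01 0 0.03 0 0 0; 0 0 0 0 0 0; 0 0 0 0 0 0"
}}

```text
time_s: 9.78
eef_pos: [0.5318, 0.1678, 0.0933]
eef_rot: [0.244, -0.017, 0.97, 0.005]
wrist_force: [-0.1, 0.8, 5.8]
opening: 0.176
grasp_force: 59.5
```

Run:
```python
from h import *
p,R,o=pose();b,n=held0();B=p+R.apply(b);print('ball',B.round(4),o['wrist_force'],o['torque'],R.apply(n).round(3))
s=cam('scene');print(proj(s,B),proj(s,B+R.apply(n)*.08))
A=cv2.resize(s['pixels'][90:190,240:340,::-1],(560,560),interpolation=2)
cv2.imwrite('pics/c4.png',cv2.convertScaleAbs(A,alpha=1.6))
T=RING+[0,0,.026]-R.apply(b)
rows([(p+[T[0]-p[0],T[1]-p[1],0],R,4)])
```

```text
ball [0.5027 0.1669 0.0464] [-0.14760307  0.77688077  5.75947339] [ 0.00211675 -0.0958025   0.02068331] [0.5   0.017 0.866]
(np.float64(289.03575767991606), np.float64(155.77831848786496)) (np.float64(303.44928631483566), np.float64(143.82071040148267))
0.02 0.01 -0.01 0 0 0; 0.03 0.01 -0.01 0 0 0; 0.02 0.02 -0.02 0 0 0; 0.03 0.01 -0.01 0 0 0; 0 0 0 0 0 0; 0 0 0 0 0 0; 0 0 0 0 0 0; 0 0 0 0 0 0 

max 0.03 end [0.5272 0.1697 0.0931]
```

View pics/c4.png

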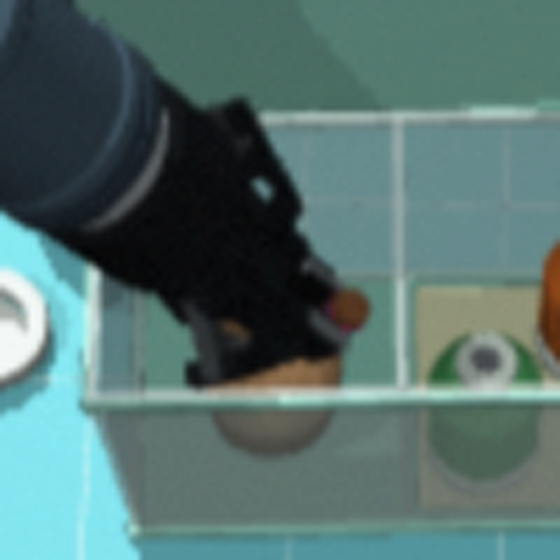

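The scene shows the egg in the ring cell, ball centre about (289.4,156) and handle end (302,145). That puts it roughly 4 mm too far in +x. I'll shift −x, press slightly, and watch the force.

Request:
{"fn": "carry_out", "kwargs": {
  "plan": "0.02 0.01 -0.01 0 0 0; 0.03 0.01 -0.01 0 0 0; 0.02 0.02 -0.02 0 0 0; 0.03 0.01 -0.01 0 0 0; 0.02 0 0.03 0 0 0; 0 0 0 0 0 0; 0 0 0 0 0 0; 0 0 0 0 0 0"
}}

```text
time_s: 10.5
eef_pos: [0.5279, 0.1697, 0.0921]
eef_rot: [0.245, -0.017, 0.969, 0.005]
wrist_force: [4.2, 1.5, 7.6]
opening: 0.174
grasp_force: 59.5
```

Run:
```python
from h import *
p,R,o=pose();b,n=held0();B=p+R.apply(b);print('ball',B.round(4),o['wrist_force'],o['torque'],R.apply(n).round(3),p)
```

```text
ball [0.4989 0.1688 0.0452] [4.19641502 1.4943819  7.56411641] [ 0.19621442 -0.90355266  0.11665803] [0.499 0.017 0.867] [0.52788535 0.16969331 0.0920909 ]
```

Request:
{"fn": "carry_out", "kwargs": {
  "plan": "0 0 0 0 0 0; 0 0 0 0 0 0; 0 0 0 0 0 0; 0 0 0 0 0 0; 0 0 0 0 0 0; 0 0 0 0 0 0; 0 0 0 0 0 0; 0 0 0 0 0 0",
  "claw": 0
}}

```text
time_s: 11.17
eef_pos: [0.5247, 0.1703, 0.0896]
eef_rot: [0.242, -0.017, 0.97, 0.005]
wrist_force: [-2.8, 7.6, 5.7]
opening: 0.499
grasp_force: 0.0
```

Request:
{"fn": "carry_out", "kwargs": {
  "plan": "0 0 -0.2 0 0 0; 0 0 -0.3 0 0 0; 0 0 -0.4 0 0 0; 0 0 -0.5 0 0 0; 0 0 -0.6 0 0 0; 0 0 -0.7 0 0 0; 0 0 -0.7 0 0 0; 0 0 0 0 0 0"
}}

```text
time_s: 11.83
eef_pos: [0.4611, 0.1674, 0.2138]
eef_rot: [0.244, -0.017, 0.969, 0.005]
wrist_force: [1.6, 0.2, 1.3]
opening: 0.502
grasp_force: 0.0
```

Run:
```python
from h import *
p,R,o=pose();print(p,o['opening'])
s=cam('scene');t=cam('top')
A=np.hstack([cv2.resize(s['pixels'][90:190,240:340,::-1],(400,400),interpolation=2),cv2.resize(t['pixels'][180:280,215:315,::-1],(400,400),interpolation=2)])
cv2.imwrite('pics/c5.png',cv2.convertScaleAbs(A,alpha=1.6))
```

```text
[0.46108014 0.16740531 0.2138261 ] 0.5023177512620914
```

View pics/c5.png

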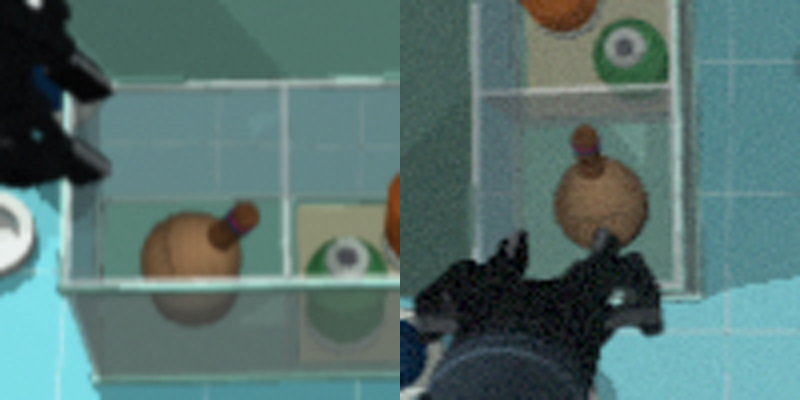

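The egg sits in the ring leaning towards the divider. In the scene the handle end is at (301.2,143.2) and the ball at (287.7,159). In the top view they are at (261.2,213.7) and (265,230.7).

```bash
cat >> h.py <<'E'
def endmeas(s,t,ps,pt):
    e=tri(s,ps,t,pt);v=e-(RING+[0,0,.026]);print('end',e.round(4),'vec',v.round(4),np.linalg.norm(v).round(4),'lean x,y deg',np.degrees(np.arctan2(v[:2],v[2])).round(1));return v
E
python3 - <<'E'
from h import *
s=cam('scene');t=cam('top')
print(tri(s,(287.7,159),t,(265,230.7)));endmeas(s,t,(301.2,143.2),(261.2,213.7))
B=RING+[0,0,.026]
for L in(25,30,35): print(L,proj(s,B+.08*np.array([np.sin(np.radians(L)),0,np.cos(np.radians(L))])),proj(t,B+.08*np.array([np.sin(np.radians(L)),0,np.cos(np.radians(L))])))
print(proj(s,B),proj(t,B))
# auto: handle mask colour
for n,c,(x,y,w,h) in(('s',s,(285,130,30,30)),('t',t,(250,205,25,25))):
    hsv=cv2.cvtColor(c['pixels'][y:y+h,x:x+w],cv2.COLOR_RGB2HSV);m=(((hsv[...,0]<25)|(hsv[...,0]>150))&(hsv[...,1]>60)).astype(int)
    print(n);print('\n'.join(''.join('.#'[k] for k in r) for r in m))
E
```

```text
[0.49873024 0.17213579 0.01673861]
end [0.5372 0.1709 0.1138] vec [0.0392 0.0021 0.0698] 0.0801 lean x,y deg [29.3  1.7]
25 (np.float64(299.0142632265124), np.float64(143.39096510285393)) (np.float64(261.82883462777227), np.float64(215.63217587203027))
30 (np.float64(301.5833867289127), np.float64(144.0255181708497)) (np.float64(262.0585810281711), np.float64(213.50855212096093))
35 (np.float64(304.02068030830935), np.float64(144.74852935712576)) (np.float64(262.3118724278741), np.float64(211.54108944483735))
(np.float64(287.35780345485574), np.float64(155.4726331321589)) (np.float64(265.2435759380955), np.float64(230.73071168185328))
s
..............................
..............................
..............................
..............................
..............................
..............................
..............................
..............................
..............................
..............................
..............................
..............####............
.............######...........
.............#######..........
########.....#######.
[... 426 characters left out ...]
#................
..............................
t
.........................
.........................
.........................
.........................
.........................
.........................
.........................
.........#####...........
.........#####...........
........######...........
........######...........
.........#####...........
.........#####...........
..........#...#..........
..........######.........
..........#########......
.........############....
.......###############...
.......################..
......##################.
......###################
.....####################
.....####################
....#####################
....#####################
```

```bash
cat >> h.py <<'E'
def lean(L,az=2): L,az=np.radians([L,az]);return np.array([np.sin(L)*np.cos(az),np.sin(L)*np.sin(az),np.cos(L)])
def phi(f): return tool(2,90-f,92) if f>0.01 else tool(182,90+f,92)
BALL=RING+[0,0,.026]
E
python3 - <<'E'
from h import *
a=np.array([.0392,.0021,.0698]);a/=np.linalg.norm(a)
Q=phi(-8);d=Q.as_matrix()[:,2];T=BALL+.068*a+.009*d;print(T,d)
rows([(T-.1*d,Q,7),(T-.1*d,Q,1),(T,Q,7),(T,Q,1)])
E
```

```text
[0.53003418 0.17053946 0.09435701] [-0.13908832 -0.00485707 -0.99026807]
-0.24 0 0.19 0 0.89 0; -0.26 0.01 0.16 0 0.89 0; -0.27 0 0.14 0 0.9 0; -0.28 0.01 0.12 0 0.89 0; -0.29 0 0.09 0 0.9 0; -0.3 0.01 0.06 0 0.89 0; -0.29 0 0.04 0 0.9 0; 0 0 0 0 0 0 

0 0 0.36 0 0 0; 0 0 0.36 0 0 0; 0 0 0.36 0 0 0; 0 0 0.35 0 0 0; 0 0 0.36 0 0 0; 0 0 0.35 0 0 0; -0.01 0 0.36 0 0 0; 0 0 0 0 0 0 

max 0.9 end [0.5302 0.1704 0.0943]
```

Request:
{"fn": "carry_out", "kwargs": {
  "plan": "-0.24 0 0.19 0 0.89 0; -0.26 0.01 0.16 0 0.89 0; -0.27 0 0.14 0 0.9 0; -0.28 0.01 0.12 0 0.89 0; -0.29 0 0.09 0 0.9 0; -0.3 0.01 0.06 0 0.89 0; -0.29 0 0.04 0 0.9 0; 0 0 0 0 0 0"
}}

```text
time_s: 12.7
eef_pos: [0.5465, 0.1699, 0.1888]
eef_rot: [-0.075, -0.016, 0.997, -0.001]
wrist_force: [-0.3, -0.4, -0.0]
opening: 0.498
grasp_force: 0.0
```

Run:
```python
from h import *
a=np.array([.0392,.0021,.0698]);a/=np.linalg.norm(a)
Q=phi(-8);d=Q.as_matrix()[:,2];T=BALL+.068*a+.009*d;p,R,o=pose();print(p,R.as_matrix().round(3),o['q'].round(2))
rows([(T,Q,7),(T,Q,1)])
```

```text
[0.5464619  0.16990727 0.18875695] [[-0.988 -0.033 -0.149]
 [-0.033  0.999 -0.005]
 [ 0.149 -0.001 -0.989]] [ 0.09  0.32  1.54  0.01  1.44 -1.52]
0.01 0 0.34 0 -0.01 0; 0.01 0.01 0.34 0 -0.01 0; 0.01 0 0.34 0 -0.02 0; 0.01 0.01 0.34 0 -0.01 0; 0.01 0 0.34 0 -0.02 -0.01; 0.01 0.01 0.35 0 -0.01 0; 0 0 0.34 0 -0.02 -0.01; 0 0 0 0 0 0 

max 0.35 end [0.5302 0.1705 0.0945]
```

Request:
{"fn": "carry_out", "kwargs": {
  "plan": "0.01 0 0.34 0 -0.01 0; 0.01 0.01 0.34 0 -0.01 0; 0.01 0 0.34 0 -0.02 0; 0.01 0.01 0.34 0 -0.01 0; 0.01 0 0.34 0 -0.02 0; 0.01 0.01 0.35 0 -0.01 0; 0 0 0.34 0 -0.02 0; 0 0 0 0 0 0"
}}

```text
time_s: 13.37
eef_pos: [0.5258, 0.1714, 0.0963]
eef_rot: [-0.067, -0.018, 0.998, -0.001]
wrist_force: [-0.2, -0.4, -0.3]
opening: 0.497
grasp_force: 0.0
```

Request:
{"fn": "carry_out", "kwargs": {
  "plan": "0 0 0 0 0 0; 0 0 0 0 0 0; 0 0 0 0 0 0; 0 0 0 0 0 0; 0 0 0 0 0 0; 0 0 0 0 0 0; 0 0 0 0 0 0; 0 0 0 0 0 0",
  "claw": 1
}}

```text
time_s: 14.03
eef_pos: [0.53, 0.1718, 0.1011]
eef_rot: [-0.063, -0.018, 0.998, -0.001]
wrist_force: [0.9, -0.4, 0.6]
opening: 0.178
grasp_force: 58.6
```

Run:
```python
from h import *
p,R,o=pose();print(p,R.as_matrix()[:,2],o['wrist_force'],o['torque'])
a=np.array([.0392,.0021,.0698]);a/=np.linalg.norm(a)
print('end axis y', )
# rotate rigidly about BALL: egg axis a -> up
rot=Ro.align_vectors([[0,0,1]],[a])[0]
st=(p,R);pts=[]
rv=rot.as_rotvec()
for k in range(1,13):
    r=Ro.from_rotvec(rv*k/12);pts.append((BALL+r.apply(p-BALL),r*R,1))
rows(pts)
```

```text
[0.53002255 0.17184582 0.10109774] [-0.12586287 -0.00415149 -0.99203896] [ 0.85667318 -0.38104648  0.58745355] [-0.02731896 -0.05849609  0.03494405]
end axis y
0.07 0 -0.02 -0.01 -0.43 0; 0.06 0 -0.03 -0.01 -0.42 0; 0.07 0 -0.02 0 -0.43 0; 0.06 0 -0.03 -0.01 -0.43 0; 0.07 -0.01 -0.02 -0.01 -0.42 -0.01; 0.06 0 -0.03 -0.01 -0.43 0; 0.07 0 -0.02 0 -0.43 0; 0.06 0 -0.03 -0.01 -0.42 0 

0.07 0 -0.02 -0.01 -0.43 0; 0.06 0 -0.03 -0.01 -0.43 0; 0.07 0 -0.02 -0.01 -0.43 0; 0.06 0 -0.03 0 -0.42 0; 0 0 0 0 0 0; 0 0 0 0 0 0; 0 0 0 0 0 0; 0 0 0 0 0 0 

max 0.43 end [0.498  0.1703 0.1096]
```

Request:
{"fn": "carry_out", "kwargs": {
  "plan": "0.07 0 -0.02 -0.01 -0.43 0; 0.06 0 -0.03 -0.01 -0.42 0; 0.07 0 -0.02 0 -0.43 0; 0.06 0 -0.03 -0.01 -0.43 0; 0.07 -0.01 -0.02 -0.01 -0.42 0; 0.06 0 -0.03 -0.01 -0.43 0; 0 0 0 0 0 0; 0 0 0 0 0 0"
}}

```text
time_s: 14.7
eef_pos: [0.514, 0.171, 0.1074]
eef_rot: [0.064, -0.017, 0.998, 0.004]
wrist_force: [0.6, 0.4, -0.7]
opening: 0.179
grasp_force: 58.7
```

Run:
```python
from h import *
p,R,o=pose();print(p,R.as_matrix()[:,2],o['wrist_force'],o['torque'])
```

```text
[0.51403237 0.17097889 0.10741611] [ 0.12788898  0.00984921 -0.99173958] [ 0.56086571  0.37888162 -0.70293604] [0.02809352 0.10681134 0.07033696]
```

Request:
{"fn": "carry_out", "kwargs": {
  "plan": "0.07 0 -0.02 0 -0.43 0; 0.06 0 -0.03 -0.01 -0.42 0; 0.07 0 -0.02 -0.01 -0.43 0; 0.06 0 -0.03 -0.01 -0.43 0; 0.07 0 -0.02 -0.01 -0.43 0; 0.06 0 -0.03 0 -0.42 0; 0 0 0 0 0 0; 0 0 0 0 0 0"
}}

```text
time_s: 15.37
eef_pos: [0.4979, 0.1703, 0.1093]
eef_rot: [0.19, -0.017, 0.982, 0.008]
wrist_force: [-0.6, 1.2, -1.2]
opening: 0.182
grasp_force: 58.7
```

Run:
```python
from h import *
p,R,o=pose();print(p,R.as_matrix()[:,2],o['wrist_force'],o['torque'])
s=cam('scene');t=cam('top');print(proj(s,BALL),proj(s,BALL+[0,0,.08]),proj(t,BALL),proj(t,BALL+[0,0,.08]))
A=np.hstack([cv2.resize(s['pixels'][100:190,245:335,::-1],(400,400),interpolation=2),cv2.resize(t['pixels'][180:270,220:310,::-1],(400,400),interpolation=2)])
cv2.imwrite('pics/c6.png',cv2.convertScaleAbs(A,alpha=1.6))
```

```text
[0.49786145 0.17028335 0.10934657] [ 0.37347069  0.021975   -0.92738166] [-0.64710845  1.2120665  -1.15029227] [-0.05366182  0.26670951 -0.01090245]
(np.float64(287.35780345485574), np.float64(155.4726331321589)) (np.float64(285.02445108819387), np.float64(141.74295187445853)) (np.float64(265.2435759380955), np.float64(230.73071168185328)) (np.float64(261.10735600633143), np.float64(227.9288233456071))
```

View pics/c6.png

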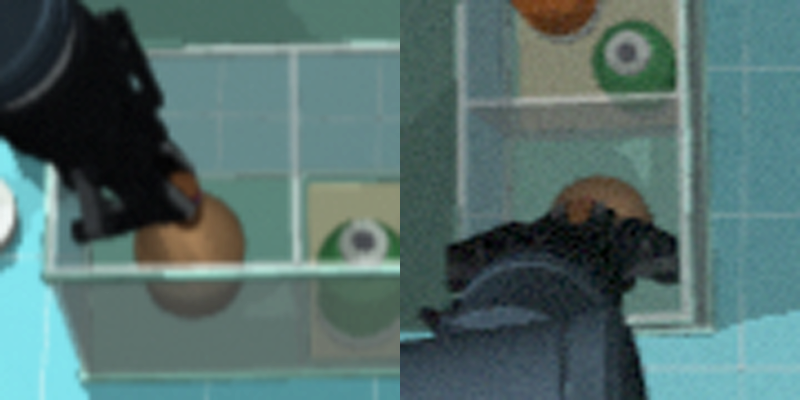

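The egg is nearly upright in the ring, with the handle end at about scene (286,141) and the head centred over the ring. The load shows it is still carried, so I'll lower it about 2 mm until it touches.

Request:
{"fn": "carry_out", "kwargs": {
  "plan": "0.01 0 0.02 0 0 0; 0.01 0 0.02 0 0 0; 0 0 0.02 0 0 0; 0 0 0 0 0 0; 0 0 0 0 0 0; 0 0 0 0 0 0; 0 0 0 0 0 0; 0 0 0 0 0 0"
}}

```text
time_s: 16.13
eef_pos: [0.5004, 0.1704, 0.1089]
eef_rot: [0.193, -0.017, 0.981, 0.008]
wrist_force: [-2.1, -0.9, 10.4]
opening: 0.179
grasp_force: 59.9
```

Request:
{"fn": "carry_out", "kwargs": {
  "plan": "0 0 -0.02 0 0 0; 0 0 0 0 0 0; 0 0 0 0 0 0; 0 0 0 0 0 0; 0 0 0 0 0 0; 0 0 0 0 0 0; 0 0 0 0 0 0; 0 0 0 0 0 0",
  "claw": 0
}}

```text
time_s: 16.8
eef_pos: [0.4975, 0.1703, 0.1074]
eef_rot: [0.191, -0.017, 0.981, 0.008]
wrist_force: [0.9, 0.2, 0.5]
opening: 0.498
grasp_force: 0.0
```

Request:
{"fn": "carry_out", "kwargs": {
  "plan": "0 0 -0.2 0 0 0; 0 0 -0.3 0 0 0; 0 0 -0.5 0 0 0; 0 0 -0.7 0 0 0; 0 0 -0.8 0 0 0; 0 0 -0.8 0 0 0; 0 0 -0.8 0 0 0; 0 0 0 0 0 0"
}}

```text
time_s: 17.47
eef_pos: [0.4376, 0.1673, 0.2672]
eef_rot: [0.197, -0.017, 0.98, 0.009]
wrist_force: [2.3, 0.0, 1.1]
opening: 0.501
grasp_force: 0.0
```

```bash
cat >> h.py <<'E'
def blobs():
    s=cam('scene');t=cam('top');r=[]
    for n,c,(x,y,w,h) in(('s',s,(270,125,35,45)),('t',t,(245,205,40,40))):
        hsv=cv2.cvtColor(c['pixels'][y:y+h,x:x+w],cv2.COLOR_RGB2HSV)
        print(n,x,y)
        for q in hsv: print(''.join('.' if k[1]<60 or 25<k[0]<150 else ('h' if k[0]<13 or k[0]>150 else '#') for k in q))
    return s,t
E
python3 - <<'E'
from h import *
s,t=blobs();p,R,o=pose();print(p)
for L in(-5,0,5): print(L,proj(s,BALL+.08*lean(L)),proj(t,BALL+.08*lean(L)))
cv2.imwrite('pics/s7.png',s['pixels'][:,:,::-1]);cv2.imwrite('pics/t7.png',t['pixels'][:,:,::-1])
E
```

```text
s 270 125
...................................
...................................
...................................
...................................
...................................
...................................
...................................
...................................
...................................
...................................
...................................
...................................
...................................
...................................
...................................
.............##hh#.................
............####hh#................
............##hhhhh................
............hhhhhhhh...............
............hhh#hhhh##.............
............hhhhhhh.####...........
..........##hhhhhhh######..........
.........####hhhhhh#######.........
........######hhhh#########........
.......###########h#########.......
.......#######h##############......
......#######################......
......#######################......
......########################.....
......########################.....
......####
[... 1905 characters left out ...]
#################...........
.............#h###h##h######............
..............##########h##.............
................#########...............
........................................
........................................
........................................
[0.43651736 0.16693059 0.2618233 ]
-5 (np.float64(282.1755092209566), np.float64(141.8332447373443)) (np.float64(261.1513224698748), np.float64(230.56836687770428))
0 (np.float64(285.02445108819387), np.float64(141.74295187445853)) (np.float64(261.10735600633143), np.float64(227.9288233456071))
5 (np.float64(287.892486748331), np.float64(141.76519020400127)) (np.float64(261.09729472013385), np.float64(225.31872808368146))
```

The egg stands upright: the handle end is at scene (285.2,143) and top (261,228.5), against (285,141.7) and (261.1,227.9) predicted for upright. Next is closing the lid: shut the fingers, go over and behind it, then push.

Run:
```python
from h import *
p,R,o=pose();Q=phi(0)
st=rows([([.45,.17,.37],Q,6),([.56,.37,.375],Q,9),([.56,.37,.375],Q,1)])
```

```text
-0.22 0.02 -0.4 0.02 0.65 0; -0.2 0.01 -0.41 0.02 0.65 0; -0.17 0.01 -0.42 0.01 0.65 0; -0.14 0.01 -0.43 0.02 0.65 0; -0.12 0.01 -0.44 0.01 0.65 0; -0.08 0.02 -0.44 0.02 0.64 0; -0.33 0.54 -0.01 0 0 0; -0.32 0.55 -0.01 0 0 0 

-0.33 0.54 -0.02 0 0 0; -0.32 0.55 -0.01 0 0 0; -0.33 0.54 -0.02 0 0 0; -0.32 0.55 -0.01 0 0 0; -0.33 0.54 -0.02 0 0 0; -0.32 0.55 -0.01 0 0 0; -0.33 0.54 -0.02 0 0 0; 0 0 0 0 0 0 

max 0.65 end [0.5602 0.37   0.3751]
```

Request:
{"fn": "carry_out", "kwargs": {
  "plan": "-0.22 0.02 -0.4 0.02 0.65 0; -0.2 0.01 -0.41 0.02 0.65 0; -0.17 0.01 -0.42 0.01 0.65 0; -0.14 0.01 -0.43 0.02 0.65 0; -0.12 0.01 -0.44 0.01 0.65 0; -0.08 0.02 -0.44 0.02 0.64 0; 0 0 0 0 0 0; 0 0 0 0 0 0",
  "claw": 1
}}

```text
time_s: 18.23
eef_pos: [0.4505, 0.1697, 0.366]
eef_rot: [-0.003, -0.017, 1.0, -0.0]
wrist_force: [-0.9, 0.3, -0.9]
opening: -0.001
grasp_force: 0.0
```

Request:
{"fn": "carry_out", "kwargs": {
  "plan": "-0.37 0.61 -0.01 0 0 0; -0.37 0.61 -0.02 0 0 0; -0.37 0.61 -0.02 0 0 0; -0.37 0.61 -0.02 0 0 0; -0.37 0.61 -0.02 0 0 0; -0.37 0.61 -0.02 0 0 0; -0.37 0.61 -0.02 0 0 0; -0.37 0.61 -0.02 0 0 0"
}}

```text
time_s: 18.9
eef_pos: [0.5608, 0.37, 0.3703]
eef_rot: [-0.003, -0.017, 1.0, -0.001]
wrist_force: [1.3, -0.4, 0.0]
opening: 0.005
grasp_force: 0.0
```

Run:
```python
from h import *
p,R,o=pose();Q=phi(0);print(p,o['time_s'],o['opening'])
st=rows([([.56,.37,.245],Q,7),([.56,.37,.245],Q,1)])
Y=.238
st=rows([([.56,.31,.245],Q,3),([.56,.22,.245],Q,13)],st)
pts=[]
for th in np.linspace(70,0,23)[1:]:
    c=np.radians(th);pts.append(([.56,Y-.093*np.cos(c)+.0145,.158+.093*np.sin(c)+.003],Q,1))
rows(pts+[pts[-1]]*2,st)
```

```text
[0.56077609 0.36997528 0.37032485] 18.9 0.004817903252035924
0 0 0.45 0 -0.01 0; 0 0 0.45 0 -0.01 0; 0 0 0.45 0 -0.01 0; 0 0 0.45 0 -0.01 0; 0 0 0.44 -0.01 -0.01 0; 0 0 0.45 0 -0.01 0; 0.01 0.01 0.44 -0.01 0 0; 0 0 0 0 0 0 

max 0.45 end [0.56   0.3702 0.2451]
0.02 -0.5 0 0 0 0; 0.02 -0.5 0 0 0 0; 0.01 -0.5 0 0 0 0; 0.01 -0.17 0 0 0 0; 0.01 -0.17 0 0 0 0; 0.01 -0.17 0 0 0 0; 0 -0.17 0 0 0 0; 0.01 -0.17 0 0 0 0 

0 -0.18 0 0 0 0; 0.01 -0.17 0 0 0 0; 0 -0.18 0 0 0 0; 0.01 -0.17 0 0 0 0; 0 -0.18 0 0 0 0; 0.01 -0.17 0 0 0 0; 0 -0.18 0 0 0 0; 0.01 -0.17 0 0 0 0 

max 0.5 end [0.56   0.2201 0.2451]
0 -0.11 -0.04 0 0 0; 0.01 -0.11 0.06 0 0 0; 0 -0.12 0.06 0 0 0; 0 -0.11 0.07 0 0 0; 0.01 -0.1 0.07 0 0 0; 0 -0.11 0.08 0 0 0; 0 -0.09 0.08 0 0 0; 0.01 -0.1 0.09 0 0 0 

0 -0.08 0.09 0 0 0; 0 -0.09 0.1 0 0 0; 0.01 -0.07 0.11 0 0 0; 0 -0.08 0.11 0 0 0; 0 -0.06 0.11 0 0 0; 0 -0.06 0.11 0 0 0; 0 -0.05 0.12 0 0 0; 0.01 -0.05 0.12 0 0 0 

0 -0.04 0.12 0 0 0; 0 -0.03 0.13 0 0 0; 0 -0.02 0.13 0 0 0; 0 -0.02 0.12 0 0 0; 0 -0.01 0.13 0 0 0; 0 0 0.13 0 0 0; 0 0 0 0 0 0; 0 0 0 0 0 0 

max 0.13 end [0.56   0.1597 0.161 ]
```

Request:
{"fn": "carry_out", "kwargs": {
  "plan": "0 0 0.45 0 -0.01 0; 0 0 0.45 0 -0.01 0; 0 0 0.45 0 -0.01 0; 0 0 0.45 0 -0.01 0; 0 0 0.44 0 -0.01 0; 0 0 0.45 0 -0.01 0; 0.01 0 0.44 0 0 0; 0 0 0 0 0 0"
}}

```text
time_s: 19.57
eef_pos: [0.5572, 0.3675, 0.2408]
eef_rot: [-0.004, -0.017, 1.0, -0.002]
wrist_force: [-0.6, 0.2, -0.7]
opening: 0.0
grasp_force: 0.0
```

Request:
{"fn": "carry_out", "kwargs": {
  "plan": "0.02 -0.5 0 0 0 0; 0.02 -0.5 0 0 0 0; 0.01 -0.5 0 0 0 0; 0.01 -0.17 0 0 0 0; 0.01 -0.17 0 0 0 0; 0.01 -0.17 0 0 0 0; 0 -0.17 0 0 0 0; 0.01 -0.17 0 0 0 0"
}}

```text
time_s: 20.23
eef_pos: [0.5602, 0.2744, 0.2478]
eef_rot: [0.001, -0.017, 1.0, -0.0]
wrist_force: [0.5, 1.1, 2.7]
opening: 0.001
grasp_force: 0.0
```

Request:
{"fn": "carry_out", "kwargs": {
  "plan": "0 -0.18 0 0 0 0; 0.01 -0.17 0 0 0 0; 0 -0.18 0 0 0 0; 0.01 -0.17 0 0 0 0; 0 -0.18 0 0 0 0; 0.01 -0.17 0 0 0 0; 0 -0.18 0 0 0 0; 0.01 -0.17 0 0 0 0"
}}

```text
time_s: 20.9
eef_pos: [0.561, 0.218, 0.2476]
eef_rot: [0.001, -0.017, 1.0, -0.0]
wrist_force: [-0.3, 0.8, 0.5]
opening: -0.0
grasp_force: 0.0
```

Gentle contact, about 1–2 N, which fits the hinge friction. Continuing the arc down.

Request:
{"fn": "carry_out", "kwargs": {
  "plan": "0 -0.11 -0.04 0 0 0; 0.01 -0.11 0.06 0 0 0; 0 -0.12 0.06 0 0 0; 0 -0.11 0.07 0 0 0; 0.01 -0.1 0.07 0 0 0; 0 -0.11 0.08 0 0 0; 0 -0.09 0.08 0 0 0; 0.01 -0.1 0.09 0 0 0"
}}

```text
time_s: 21.57
eef_pos: [0.561, 0.1844, 0.2286]
eef_rot: [0.001, -0.017, 1.0, -0.0]
wrist_force: [-0.1, 0.6, 0.8]
opening: -0.001
grasp_force: 0.6
```

Request:
{"fn": "carry_out", "kwargs": {
  "plan": "0 -0.08 0.09 0 0 0; 0 -0.09 0.1 0 0 0; 0.01 -0.07 0.11 0 0 0; 0 -0.08 0.11 0 0 0; 0 -0.06 0.11 0 0 0; 0 -0.06 0.11 0 0 0; 0 -0.05 0.12 0 0 0; 0.01 -0.05 0.12 0 0 0"
}}

```text
time_s: 22.23
eef_pos: [0.561, 0.1629, 0.1936]
eef_rot: [0.001, -0.017, 1.0, -0.0]
wrist_force: [-0.1, 0.5, 0.1]
opening: 0.001
grasp_force: 0.5
```

Run:
```python
from h import *
p,R,o=pose();print(p,o['wrist_force'])
rows([([.56,.15,.163],phi(0),8)])
```

```text
[0.56102111 0.16291974 0.19362447] [-0.0508913   0.46294737  0.08681937]
0 -0.04 0.1 0 0 0; 0.01 -0.04 0.1 0 0 0; 0 -0.04 0.09 0 0 0; 0.01 -0.04 0.1 0 0 0; 0 -0.04 0.09 0 0.01 0; 0.01 -0.04 0.1 0 0 0; 0 -0.04 0.09 0 0.01 0; 0.01 -0.04 0.1 -0.01 0 -0.01 

max 0.1 end [0.5599 0.1501 0.1628]
```

Request:
{"fn": "carry_out", "kwargs": {
  "plan": "0 -0.04 0.1 0 0 0; 0 -0.04 0.1 0 0 0; 0 -0.04 0.1 0 0 0; 0 -0.04 0.1 0 0 0; 0 -0.04 0.09 0 0 0; 0 -0.04 0.1 0 0 0; 0 -0.04 0.09 0 0 0; 0 -0.04 0.1 0 0 0"
}}

```text
time_s: 22.9
eef_pos: [0.5617, 0.1509, 0.1641]
eef_rot: [0.001, -0.017, 1.0, 0.0]
wrist_force: [-17.8, 6.3, 39.9]
opening: 0.001
grasp_force: 19.7
```

Request:
{"fn": "carry_out", "kwargs": {
  "plan": "0 0 0.03 0 0 0; 0 0 0.03 0 0 0; 0 0 0 0 0 0; 0 0 0 0 0 0; 0 0 0 0 0 0; 0 0 0 0 0 0; 0 0 0 0 0 0; 0 0 0 0 0 0"
}}

```text
time_s: 23.57
eef_pos: [0.5616, 0.1509, 0.1643]
eef_rot: [0.002, -0.017, 1.0, 0.0]
wrist_force: [-11.5, 0.7, 24.4]
opening: -0.004
grasp_force: 12.2
```

The lid bottomed out at z = 0.164, its closed height. Retreating and checking.

Request:
{"fn": "carry_out", "kwargs": {
  "plan": "0 0 -0.2 0 0 0; 0 0 -0.4 0 0 0; 0.3 -0.3 -0.6 0 0 0; 0.3 -0.5 -0.6 0 0 0; 0.3 -0.8 -0.5 0 0 0; 0.3 -0.8 -0.5 0 0 0; 0.3 -0.8 -0.3 0 0 0; 0.3 -0.8 0 0 0 0"
}}

```text
time_s: 24.23
eef_pos: [0.4955, -0.0137, 0.2878]
eef_rot: [0.004, -0.017, 1.0, -0.001]
wrist_force: [-0.6, -0.1, 0.9]
opening: -0.002
grasp_force: 0.0
```

Request:
{"fn": "carry_out", "kwargs": {
  "plan": "0.2 -0.8 0 0 0 0; 0.2 -0.8 0 0 0 0; 0.2 -0.8 0 0 0 0; 0 -0.8 0 0 0 0; 0 -0.4 0 0 0 0; 0 0 0 0 0 0; 0 0 0 0 0 0; 0 0 0 0 0 0"
}}

```text
time_s: 24.9
eef_pos: [0.4755, -0.1561, 0.2842]
eef_rot: [0.001, -0.017, 1.0, 0.0]
wrist_force: [-0.6, 0.4, 0.1]
opening: -0.001
grasp_force: 0.0
```

Run:
```python
from h import *
s=cam('scene');t=cam('top')
A=np.hstack([cv2.resize(s['pixels'][60:260,220:420,::-1],(400,400),interpolation=2),cv2.resize(t['pixels'][120:320,190:390,::-1],(400,400),interpolation=2)])
cv2.imwrite('pics/c8.png',cv2.convertScaleAbs(A,alpha=1.6))
print(pose()[0],ctrl.get_obs()['time_s'])
```

```text
[ 0.47569546 -0.15565182  0.2844317 ] 25.0
```

View pics/c8.png

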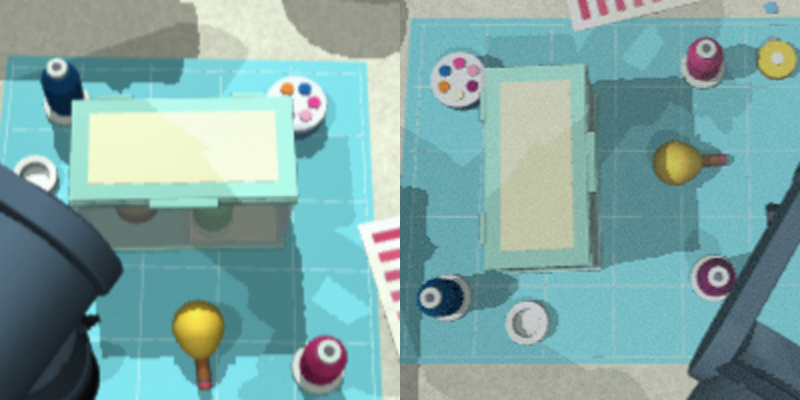

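The lid is shut flat and covers the box. The egg's head shows through the front wall at crop (135,212), and the surrounding objects look undisturbed. Handing in.

```bash
python3 -c "
from bench import ctrl
print(ctrl.hand_in())"
```

```text
the job is handed in; nothing more can be done
None
```

The darning egg was lowered round end down into the dark wooden ring and let go, with its handle within about 2–3° of upright at the last check before the lid was closed. The lid is shut and the job handed in at about 25 s; the wrist force briefly reached about 44 N as the lid bottomed out, and no result came back.

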